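# Lay a row of carving tools over to the mirrored rack

### The arm

A 7-joint arm with a two-finger parallel gripper is mounted at the origin on a cart in front of the work surface, level with it; the furniture and walls round the work are solid. World frame = base frame: x ahead of the robot, y to its left, z up, the work surface at z = 0. Lengths are in m, angles in rad, forces in N, time in s.
With the tool pointing down it reaches from about 0.425 to 0.925 m from the base axis. Payload 6.8 kg.
Tool frame: the origin (TCP) lies midway between the tips of the shut fingers; the grasp point (between the pads) lies r.grip_point_offset behind it (r.grip_point_offset is the distance from the TCP to the grasp point, in m); z points along the fingers, y is the line along which they close (so a half turn about z gives the same grasp; the last joint's range is limited). The gripper opens to 85 mm and grips with 20 to 120 N. Pads are 22 mm wide; open, the fingers measure 114 mm over their backs; the gripper's body (76 mm by 85 mm) begins 54 mm behind the grasp point. The pads swing forward as they close: fully open they stand 13 mm farther back than shut.
Start: joints at [1.004, 0.477, 0.022, 1.555, -0.011, 1.109, -0.083], TCP at [0.299, -0.605, 0.231] pointing down, gripper open.
Joint ranges: [-2.96, 2.96], [-0.34, 2.1], [-1.41, 1.46], [0.24, 2.44], [-1.37, 4.51], [0.17, 1.92], [-2.96, 2.96]. Speed limits (rad/s): [2.39, 2.39, 3.14, 3.14, 3.14, 3.14, 3.14].

### API

Orientations are given as a rotation vector (axis times angle).
In Python, from bench import r gives the robot as it stands. The module is installed in compiled form; this text tells all that it offers.
- The arm moves only by the shell command python3 -m crank 'ROWS' [FORCE]. ROWS is JSON, a list of rows, each a list of 5 numbers: the shift along the world's x, y, z in units of 200 mm (1.0 is 200 mm), then the turn about the world's z in units of 45 degrees (1.0 is 45 degrees), then the opening, from -1 (shut) to 1 (fully open). In form: [[dx, dy, dz, turn, jaw], ...]. A call has 1 to 8 rows; each row shifts and turns the commanded pose from where the row before left it; what a row does not reach is not made up. A row lasts 1/12 s, in which the tool goes at most 41.7 mm and 7.16 degrees, less where a joint would pass 70% of its speed; a pose out of reach is approached as far as the arm can. A call with a number of a shift or a turn outside -1 to 1 is refused whole. A call with a gripper value outside its range is refused whole. The fingers move at their own pace and stop on an object; FORCE is the grip in N (left out, the last holds). Time passes only in rows, so rows that do not move let the fingers close. It gives the time, the measured TCP pose, the force, the opening and the grip force at its end, in the units of the state.
- r.get_obs(): the state, without advancing time (a new reading comes with each control period).
- r.grab_frame(name): name is "scene" or "top"; returns the picture (400x640x3 uint8, blue, green, red); there is no depth.
- r.camera_model(name): a dict with "fx", "fy", "cx", "cy" (pixels), "R" (3x3) and "t" (3): a world point X has camera coordinates R X + t. Camera axes: x right, y down, z forward; pixel columns grow to the right and rows downward; lengths in m; the calibration is good to about 2 mm. A picture is of the moment at which its call begins. camera_model takes no time and is no camera call.
- r.hand_in(): hands the job in; it is judged then, once.
The state is a dict: "clock": time; "joints": joint angles; "qvel": joint speeds; "tau": joint torques, N m; "tcp_pos": TCP position; "orientation": TCP orientation; "contact_force": force on the tool from outside, world axes, zero at the start; "moment": the same for the moment, N m; "grip_width": finger opening in m; "gripper_force": force on a finger pad.
Only numpy, scipy, OpenCV 4.12 (cv2) and the standard library are available. Lean on these libraries where they do the work, as an engineer would, in place of code of your own. Each camera call takes 0.05 s, during which the arm holds its last target. There are 200 camera calls.

### The job

The carver who takes over is left-handed: move the four tools from the painted saddles on the dark board to the empty white rack, in reverse order, so that the tool now leftmost (as seen from the robot) lies rightmost in the rack, the second from the left lies second from the right, and so on. Lay each tool flat in its own pair of notches, one in each bar, along the rack's front-to-back direction and with the middle of its length midway between the two bars.

Things in the scene. Friction and masses are not known exactly. Their poses are not given: they have to be found in the camera images.
- board: Dark brown flat board, fixed, 170 (x) x 300 (y) x 8 mm, with four painted saddles in a row at y = -108, -36, +36, +108 mm, a tool in each, along x. Origin: centre of the underside, on the table; y runs along the row to the robot's left, x away from the robot (turned at most 9 degrees, as is the rack). A tall cabinet stands behind, from world x = 0.65 m: carry tools straight across.
- rack: Rack, fixed, empty: white base 170 (x) x 300 (y) x 8 mm, two pale wooden bars along y at x = -70 and +70 mm, 12 mm thick, free between them. Each bar has four 50 mm notches centred at y = -108, -36, +36, +108 mm; notch floors 26 mm, lips 34 mm above the table. Origin: centre of the underside, on the table; y along the row to the robot's left, x away from the robot.
- red_gouge: Gouge with dark red-brown handle and steel blade, 225 mm long, 0.11 kg. Starts in the blue saddle, handle towards the robot. Origin: mid-length, mid-width, at the underside (26 mm above the table at start); y axis points along the tool to the handle's end, z up. Handle up to 27 mm wide, 26 high, from y = +4 to +112 mm; balances at about y = +45 mm, grip at +40.
- pale_gouge: Slender gouge with pale yellow wooden handle and steel blade, 235 mm long, 0.11 kg. Starts in the yellow saddle, handle towards the robot. Origin: mid-length, mid-width, at the underside (26 mm above the table at start); y axis points along the tool to the handle's end, z up. Handle up to 25 mm wide, 24 high, from y = +5 to +118 mm; balances at about y = +45 mm, grip at +40.
- big_chisel: Heavy chisel, the stoutest tool: thick pale handle, broad steel socket and blade, 281 mm long, 0.4 kg. Starts in the green saddle, handle towards the robot. Origin: mid-length, mid-width, at the underside (26 mm above the table at start); y axis points along the tool to the handle's end, z up. Handle 37 mm wide, 36 high, from y = -6 to +140 mm; balances at about y = +45 mm, grip at +40.
- brush: Flat brush, thin red handle, grey ferrule, pale bristles, 193 mm long, 0.04 kg. Starts in the white saddle, handle towards the robot. Origin: mid-length, mid-width, at the underside (26 mm above the table at start); y axis points along the tool to the handle's end, z up. Handle up to 16 mm wide, 13 high, from y = -34 to +96 mm; ferrule and bristles 24 mm wide; grip near y = -15 mm.
- saddle_blue: Blue-painted saddle fixed on the board, in which the dark red gouge starts. 152 (x) x 64 (y) x 26 mm: two bars 12 mm thick at x = -70 and +70 mm, each with one 50 mm notch (floor 18 mm, lips 26 mm above its underside). Origin: centre of its underside, on the board's top; axes as the board's.
- saddle_yellow: Yellow-painted saddle fixed on the board, in which the pale gouge starts. 152 (x) x 64 (y) x 26 mm: two bars 12 mm thick at x = -70 and +70 mm, each with one 50 mm notch (floor 18 mm, lips 26 mm above its underside). Origin: centre of its underside, on the board's top; axes as the board's.
- saddle_green: Green-painted saddle fixed on the board, in which the heavy chisel starts. 152 (x) x 64 (y) x 26 mm: two bars 12 mm thick at x = -70 and +70 mm, each with one 50 mm notch (floor 18 mm, lips 26 mm above its underside). Origin: centre of its underside, on the board's top; axes as the board's.
- saddle_white: White-painted saddle fixed on the board, in which the red brush starts. 152 (x) x 64 (y) x 26 mm: two bars 12 mm thick at x = -70 and +70 mm, each with one 50 mm notch (floor 18 mm, lips 26 mm above its underside). Origin: centre of its underside, on the board's top; axes as the board's.

How it is judged:
At the end, for the whole second after the job is handed in: Each tool's origin, in the rack's frame: within 13 mm of y = -s, where s is its saddle's y on the board; x within 15 mm of 0; z 20 to 32 mm. Each tool is level within 0.12 rad, lengthwise within 0.2 rad of the rack's x axis, at rest and released (((y of saddle_blue in the frame of board between -0.128 and -0.088 m and y of red_gouge in the frame of rack between 0.095 and 0.121 m) or (y of saddle_blue in the frame of board between -0.056 and -0.016 m and y of red_gouge in the frame of rack between 0.023 and 0.049 m) or (y of saddle_blue in the frame of board between 0.016 and 0.056 m and y of red_gouge in the frame of rack between -0.049 and -0.023 m) or (y of saddle_blue in the frame of board between 0.088 and 0.128 m and y of red_gouge in the frame of rack between -0.121 and -0.095 m)) and x of red_gouge in the frame of rack between -0.015 and 0.015 m and z of red_gouge in the frame of rack between 0.02 and 0.032 m and angle between red_gouge's own y axis and vertical between 1.45 and 1.69 rad and angle between the y axis of each of red_gouge, pale_gouge, big_chisel, brush and the x axis of rack, either way round below 0.2 rad and linear speed of each of red_gouge, pale_gouge, big_chisel, brush below 0.02 m/s and angular speed of each of red_gouge, pale_gouge, big_chisel, brush below 0.2 rad/s and ((y of saddle_yellow in the frame of board between -0.128 and -0.088 m and y of pale_gouge in the frame of rack between 0.095 and 0.121 m) or (y of saddle_yellow in the frame of board between -0.056 and -0.016 m and y of pale_gouge in the frame of rack between 0.023 and 0.049 m) or (y of saddle_yellow in the frame of board between 0.016 and 0.056 m and y of pale_gouge in the frame of rack between -0.049 and -0.023 m) or (y of saddle_yellow in the frame of board between 0.088 and 0.128 m and y of pale_gouge in the frame of rack between -0.121 and -0.095 m)) and x of pale_gouge in the frame of rack between -0.015 and 0.015 m and z of pale_gouge in the frame of rack between 0.02 and 0.032 m and angle between pale_gouge's own y axis and vertical between 1.45 and 1.69 rad and ((y of saddle_green in the frame of board between -0.128 and -0.088 m and y of big_chisel in the frame of rack between 0.095 and 0.121 m) or (y of saddle_green in the frame of board between -0.056 and -0.016 m and y of big_chisel in the frame of rack between 0.023 and 0.049 m) or (y of saddle_green in the frame of board between 0.016 and 0.056 m and y of big_chisel in the frame of rack between -0.049 and -0.023 m) or (y of saddle_green in the frame of board between 0.088 and 0.128 m and y of big_chisel in the frame of rack between -0.121 and -0.095 m)) and x of big_chisel in the frame of rack between -0.015 and 0.015 m and z of big_chisel in the frame of rack between 0.02 and 0.032 m and angle between big_chisel's own y axis and vertical between 1.45 and 1.69 rad and ((y of saddle_white in the frame of board between -0.128 and -0.088 m and y of brush in the frame of rack between 0.095 and 0.121 m) or (y of saddle_white in the frame of board between -0.056 and -0.016 m and y of brush in the frame of rack between 0.023 and 0.049 m) or (y of saddle_white in the frame of board between 0.016 and 0.056 m and y of brush in the frame of rack between -0.049 and -0.023 m) or (y of saddle_white in the frame of board between 0.088 and 0.128 m and y of brush in the frame of rack between -0.121 and -0.095 m)) and x of brush in the frame of rack between -0.015 and 0.015 m and z of brush in the frame of rack between 0.02 and 0.032 m and angle between brush's own y axis and vertical between 1.45 and 1.69 rad); the robot touches nothing.
It also fails if it takes over 99 s, if anything falls off the work surface, if the arm or the gripper's body presses on something with over 40 N, if the wrist force passes 120 N, or if a joint passes its speed limit or range.

## Working session

There is one attempt and no reset: what is moved stays moved. The work goes in short steps, Python scripts to look and compute and a shell command to move; the robot and the scene stay as the last step left them, time stands still between calls to the robot, and variables do not carry over. Pictures are saved under pics/ and viewed, at most 14 in all, crops included, and the job is handed in when it is done.

```bash
mkdir -p pics
python3 - <<'E'
from bench import r
import cv2
for n in("scene","top"):
    cv2.imwrite(f"pics/{n}0.png",r.grab_frame(n)); m=r.camera_model(n); print(n,m)
o=r.get_obs(); print(o, r.grip_point_offset)
E
```

```text
scene {'fx': 462.9916128851621, 'fy': 462.9916128851621, 'cx': 317.31532660152055, 'cy': 203.91332815887375, 'R': array([[-0.87404445, -0.48562224, -0.01474253],
       [-0.17831176,  0.34886443, -0.92005354],
       [ 0.45194161, -0.80153893, -0.39151518]]), 't': array([0.40012754, 0.14075721, 0.82951431])}
top {'fx': 496.44923121680426, 'fy': 496.44923121680426, 'cx': 314.8383537073828, 'cy': 201.52986901754474, 'R': array([[-0.01981408, -0.99978709,  0.00575969],
       [-0.9756509 ,  0.0180765 , -0.21858306],
       [ 0.21843241, -0.00995047, -0.97580135]]), 't': array([-0.02816983,  0.48046457,  1.09463793])}
{'clock': 0.1, 'joints': array([ 1.00390382,  0.47771682,  0.02237164,  1.55633702, -0.01151413,
        1.109311  , -0.08309605]), 'qvel': array([-0.00081299, -0.00106466,  0.002066  , -0.00455625, -0.00016171,
        0.00128622, -0.00047899]), 'tau': array([ 4.65682082e-03, -5.97763288e+01,  1.61386382e+00, -2.81958228e+01,
        1.28656442e-02,  5.02871015e-03,  2.23648726e-05]), 'tcp_pos': array([ 0.29867767, -0.6047326 ,  0.23043048]), 'orientation': array([-3.05776982e+00, -7.13996700e-01,  7.68769419e-04]), 'contact_force': array([0.11278757, 0.79391245, 0.84063746]), 'moment': array([ 0.01883726, -0.011461  ,  0.00577002]), 'gripper_force': 0.0, 'grip_width': 0.08543224476362543} 0.0187
```

View pics/top0.png

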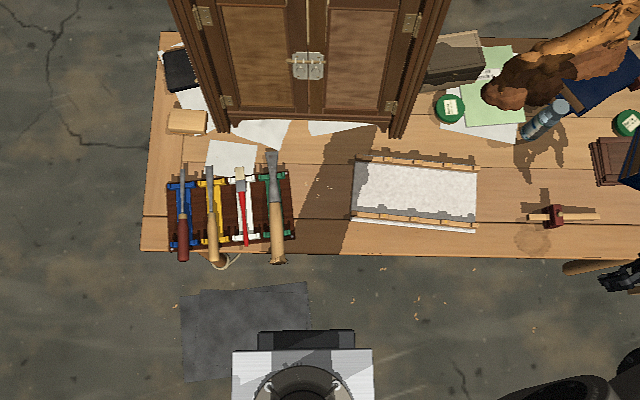

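View pics/scene0.png

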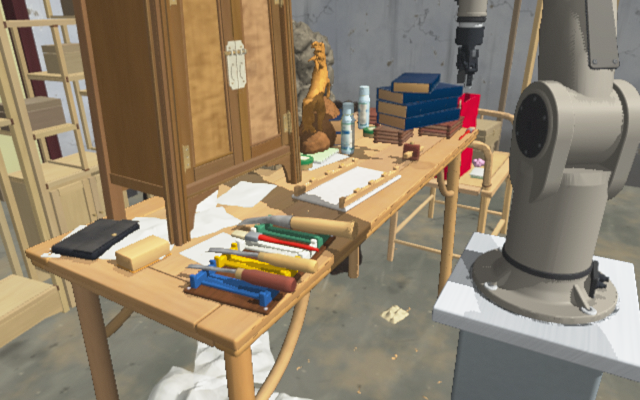

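The top view shows, left to right, the red gouge (blue, ~183,215), pale gouge (yellow, ~212,215), brush (white, ~242,205) and chisel (green, ~275,205). The rack base spans roughly (352,155)–(478,232). Next I'll zoom in on both.

```bash
cat > h.py <<'E'
import numpy as np,cv2
from bench import r
def ray(n,px,z):
    m=r.camera_model(n);R=m["R"];c=-R.T@m["t"]
    p=np.atleast_2d(np.asarray(px,float))
    d=np.c_[(p[:,0]-m["cx"])/m["fx"],(p[:,1]-m["cy"])/m["fy"],np.ones(len(p))]@R
    return c+d*((z-c[2])/d[:,2])[:,None]
def proj(n,X):
    m=r.camera_model(n);q=np.atleast_2d(X)@m["R"].T+m["t"]
    return np.c_[m["fx"]*q[:,0]/q[:,2]+m["cx"],m["fy"]*q[:,1]/q[:,2]+m["cy"]]
E
python3 - <<'E'
import cv2
i=cv2.imread("pics/top0.png")
a=cv2.resize(i[140:270,150:310],None,fx=5,fy=4.6,interpolation=cv2.INTER_NEAREST)
a=cv2.resize(i[145:265,155:305],None,fx=5,fy=5,interpolation=cv2.INTER_CUBIC)
b=cv2.resize(i[140:245,340:490],None,fx=5,fy=5,interpolation=cv2.INTER_CUBIC)
cv2.imwrite("pics/a.png",a);cv2.imwrite("pics/b.png",b)
E
```

```text
(no output)
```

View pics/a.png

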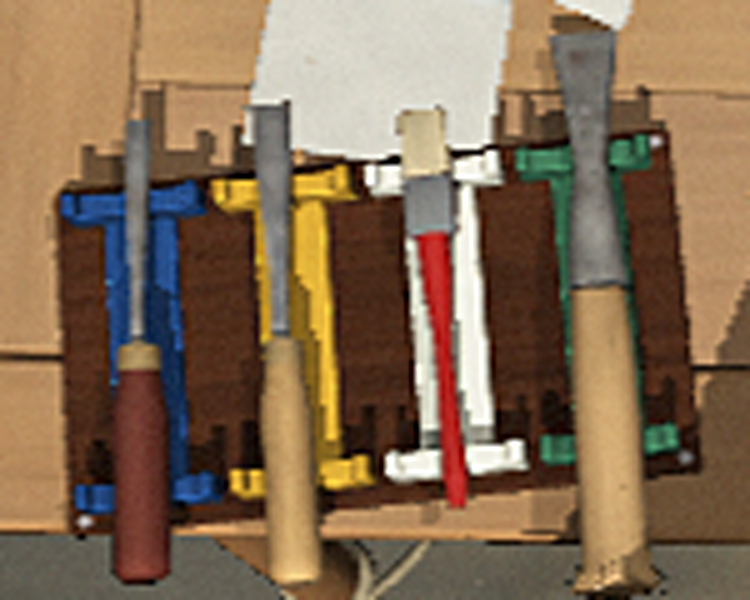

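View pics/b.png

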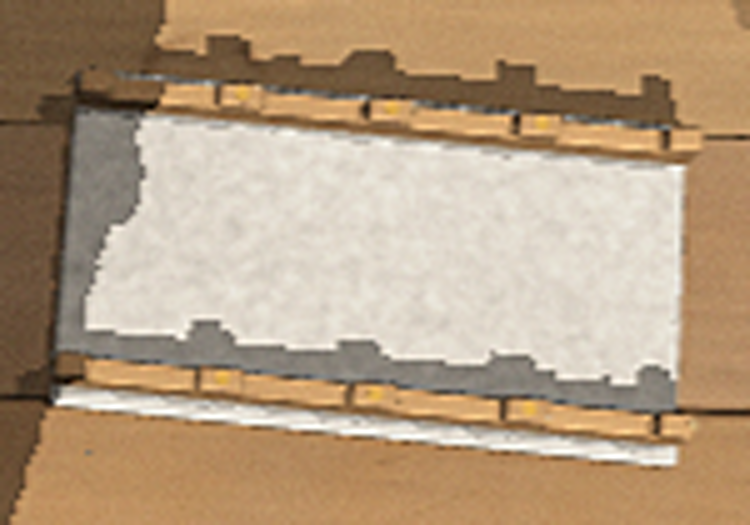

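Zoomed board: its corners are crop (62,190), (663,133), (697,468) and (72,535), and the brush lies a little skewed in its notches. In the rack zoom the dotted lip tops are front (222,378), (374,394), (529,408) and back (243,93), (392,109), (543,124).

```bash
cat > m.py <<'E'
from h import *
np.set_printoptions(precision=4,suppress=True)
def fit(P,Q): # rigid 2d
    P=np.array(P);Q=np.array(Q)[:,:2];pc,qc=P.mean(0),Q.mean(0);A=P-pc;B=Q-qc
    a=np.arctan2((A[:,0]*B[:,1]-A[:,1]*B[:,0]).sum(),(A*B).sum());R=np.array([[np.cos(a),-np.sin(a)],[np.sin(a),np.cos(a)]])
    t=qc-R@pc; return a,t,R,Q-(P@R.T+t)
ca=lambda p:np.array(p)/5+[154.6,144.6]
cb=lambda p:np.array(p)/5+[339.6,139.6]
B=fit([(.085,.15),(.085,-.15),(-.085,-.15),(-.085,.15)],ray("top",ca([(62,190),(663,133),(697,468),(72,535)]),.008))
K=fit([(-.07,.072),(-.07,0),(-.07,-.072),(.07,.072),(.07,0),(.07,-.072)],ray("top",cb([(222,378),(374,394),(529,408),(243,93),(392,109),(543,124)]),.034))
if __name__=="__main__":
    m=r.camera_model("top");print("cam",-m["R"].T@m["t"])
    for x in(B,K):print("yaw",x[0],"t",x[1],"res mm",x[3]*1e3)
    T=dict(red=[(138,120),(140,345),(142,580),.032,.0405,.039,.1125,.004],pale=[(272,103),(285,335),(295,582),.032,.04,.038,.1175,.005],
     brush=[(422,110),(433,233),(457,505),.033,.033,.033,.0965,-.034],chisel=[(583,35),(600,285),(615,590),.040,.046,.044,.1405,-.006])
    for n,(a,b,c,za,zb,zc,h,s) in T.items():
        p=[ray("top",ca(q),z)[0] for q,z in((a,za),(b,zb),(c,zc))]
        d=(p[2]-p[0])[:2];L=np.hypot(*d);u=d/L;o=(p[0]+p[2])[:2]/2
        print(n,"L",L,"yaw of tip dir",np.arctan2(-u[1],-u[0]),"origin",o,"origin by start",p[1][:2]-u*s,"board",B[2].T@(o-B[1]))
    for y in(.108,.036,-.036,-.108):print("saddle",B[1]+B[2]@[0,y],"rack",K[1]+K[2]@[0,y])
E
python3 m.py
```

```text
cam [ 0.2291 -0.026   1.1733]
yaw 0.08371048504406317 t [0.4721 0.1669] res mm [[-0.6818 -4.2136]
 [-2.3597  3.5346]
 [ 2.0575  2.929 ]
 [ 0.9839 -2.2499]]
yaw -0.12344179656173553 t [ 0.509  -0.2785] res mm [[-0.0618 -0.257 ]
 [-0.1359  0.4909]
 [ 0.7302 -0.0853]
 [ 0.0916 -0.1186]
 [-0.3449  0.2308]
 [-0.2793 -0.2609]]
red L 0.2205884696993165 yaw of tip dir 0.054730550378412006 origin [0.4609 0.2714] origin by start [0.4637 0.2703] board [-0.0024  0.1051]
pale L 0.2303990096131633 yaw of tip dir 0.07738589195083025 origin [0.4635 0.2049] origin by start [0.4682 0.2035] board [-0.0054  0.0386]
brush L 0.1909802952264172 yaw of tip dir 0.0980468743845923 origin [0.4782 0.1326] origin by start [0.4788 0.1326] board [ 0.0032 -0.0347]
chisel L 0.2659398232640645 yaw of tip dir 0.055156763063652775 origin [0.4743 0.0571] origin by start [0.477  0.0558] board [-0.0069 -0.1096]
saddle [0.4631 0.2745] rack [ 0.5223 -0.1713]
saddle [0.4691 0.2027] rack [ 0.5135 -0.2428]
saddle [0.4751 0.131 ] rack [ 0.5046 -0.3142]
saddle [0.4811 0.0592] rack [ 0.4957 -0.3857]
```

Run:
```python
from h import *
np.set_printoptions(precision=3,suppress=True)
print(proj("top",[(.661,-.188,.03),(.65,-.188,0),(.65,-.16,0),(.65,-.2,.1),(.65,0,0),(.65,0.18,0)]))
i=cv2.imread("pics/top0.png")
cv2.imwrite("pics/c.png",cv2.resize(i[80:180,300:440],None,fx=5,fy=5,interpolation=cv2.INTER_CUBIC))
```

```text
[[375.015 130.073]
 [373.728 138.553]
 [362.517 138.742]
 [384.228 123.57 ]
 [298.359 139.823]
 [225.983 141.041]]
```

View pics/c.png

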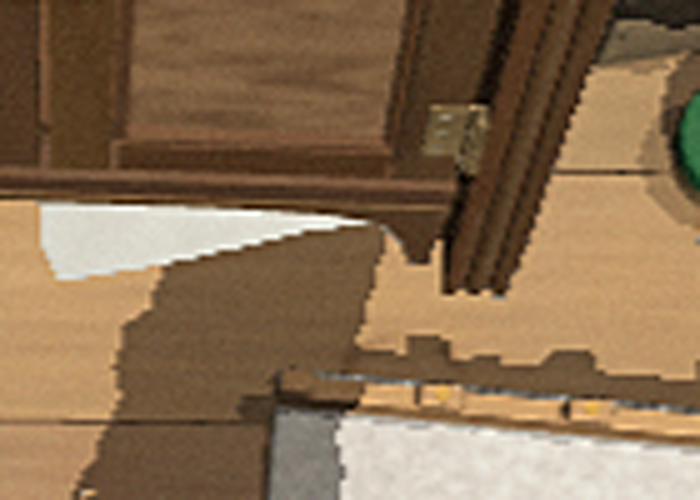

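The cabinet's right front foot stands at about px (389–400,138), i.e. y ≈ -0.23 to -0.25. Its apron bottom is near z ≈ 0.1. The chisel tip at y ≈ -0.19 clears the foot if I bring it in low. I'll get the chisel first.

```bash
python3 -m crank '[[0.0875,0.17,0,-0.065,0.4],[0.0875,0.17,0,-0.065,0.4],[0.0875,0.17,0,-0.065,0.4],[0.0875,0.17,0,-0.065,0.4],[0.0875,0.17,0,-0.065,0.4],[0.0875,0.17,0,-0.065,0.4],[0.0875,0.17,0,-0.065,0.4],[0.0875,0.17,0,-0.065,0.4]]' 60
python3 -m crank '[[0,0.17,0,0,0.4],[0,0.17,0,0,0.4],[0,0.17,0,0,0.4],[0,0.17,0,0,0.4],[0,0.17,0,0,0.4],[0,0.17,0,0,0.4],[0,0.17,0,0,0.4],[0,0.17,0,0,0.4]]'
python3 -m crank '[[0,0.145,0,0,0.4],[0,0.145,0,0,0.4],[0,0.145,0,0,0.4],[0,0.145,0,0,0.4],[0,0,0,0,0.4],[0,0,0,0,0.4]]'
```

```text
clock: 0.77
tcp_pos: [0.4392, -0.3313, 0.2311]
orientation: [-3.141, -0.075, 0.001]
contact_force: [0.6, 0.2, -0.3]
grip_width: 0.0597
gripper_force: 0.0
clock: 1.43
tcp_pos: [0.4383, -0.0596, 0.2312]
orientation: [3.14, 0.079, -0.0]
contact_force: [0.9, -0.3, 0.1]
grip_width: 0.0598
gripper_force: 0.0
clock: 1.93
tcp_pos: [0.4386, 0.0562, 0.2311]
orientation: [-3.14, -0.085, 0.001]
contact_force: [-0.4, 0.0, -0.3]
grip_width: 0.0597
gripper_force: 0.0
```

```bash
python3 -m crank '[[0,-0.01,-0.12,0,0.4],[0,0,-0.12,0,0.4],[0,0,-0.12,0,0.4],[0,0,-0.12,0,0.4],[0,0,-0.12,0,0.4],[0,0,-0.12,0,0.4],[0,0,-0.12,0,0.4],[0,0,0,0,0.4]]'
python3 -m crank '[[0,0,-0.1,0,0.4],[0,0,-0.08,0,0.4],[0,0,0,0,0.4],[0,0,0,0,-1],[0,0,0,0,-1],[0,0,0,0,-1],[0,0,0,0,-1],[0,0,0,0,-1]]' 60
python3 -m crank '[[0,0,0,0,-1],[0,0,0,0,-1],[0,0,0.05,0,-1],[0,0,0.1,0,-1],[0,0,0.1,0,-1],[0,0,0.1,0,-1],[0,0,0.1,0,-1],[0,0,0,0,-1]]'
python3 - <<'E'
from h import *
cv2.imwrite("pics/s1.png",r.grab_frame("scene")); cv2.imwrite("pics/t1.png",r.grab_frame("top"))
a=cv2.imread("pics/s1.png")[150:350,150:400];b=cv2.imread("pics/t1.png")[120:320,150:400]
cv2.imwrite("pics/st1.png",np.vstack([cv2.resize(x,(375,300)) for x in(a,b)]))
E
```

```text
clock: 2.6
tcp_pos: [0.436, 0.0506, 0.0598]
orientation: [3.139, 0.076, -0.012]
contact_force: [-0.8, 0.2, 0.4]
grip_width: 0.0602
gripper_force: 0.0
clock: 3.27
tcp_pos: [0.4401, 0.0529, 0.0288]
orientation: [-3.14, -0.079, -0.004]
contact_force: [-1.2, 0.0, 7.0]
grip_width: 0.0366
gripper_force: 60.4
clock: 3.93
tcp_pos: [0.4407, 0.053, 0.1209]
orientation: [-3.14, -0.078, -0.009]
contact_force: [0.7, -0.3, -5.5]
grip_width: 0.0368
gripper_force: 61.5
```

View pics/st1.png

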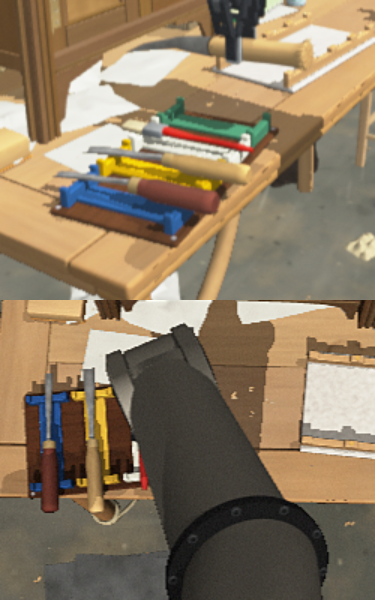

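Top image: chisel is hidden under the wrist, and the scene image shows it held level above the emptied green saddle. Now across.

```bash
python3 -m crank '[[0,-0.1,0,-0.0275,-1],[0,-0.1,0,-0.0275,-1],[0,-0.1,0,-0.0275,-1],[0,-0.1,0,-0.0275,-1],[0,-0.1,0,-0.0275,-1],[0,-0.1,0,-0.0275,-1],[0,-0.1,0,-0.0275,-1],[0,-0.1,0,-0.0275,-1]]'
python3 -m crank '[[0,-0.1,0,0,-1],[0,-0.1,0,0,-1],[0,-0.095,0,0,-1],[0,0,-0.1,0,-1],[0,0,-0.1,0,-1],[0,0,-0.1,0,-1],[0,0,-0.05,0,-1],[0,0,0,0,-1]]'
python3 -m crank '[[0,0,0,0,-1],[0,0,0,0,-1]]'
```

```text
clock: 4.7
tcp_pos: [0.4373, -0.1081, 0.1158]
orientation: [-3.135, 0.194, 0.005]
contact_force: [0.3, -0.0, -4.5]
grip_width: 0.0366
gripper_force: 61.3
clock: 5.37
tcp_pos: [0.4362, -0.1654, 0.0444]
orientation: [-3.134, 0.191, 0.01]
contact_force: [0.0, -0.3, -4.6]
grip_width: 0.0367
gripper_force: 61.2
clock: 5.53
tcp_pos: [0.4393, -0.1662, 0.0477]
orientation: [3.136, -0.192, 0.001]
contact_force: [-0.2, -0.5, -4.9]
grip_width: 0.0366
gripper_force: 61.2
```

```bash
python3 -m crank '[[0.0475,0,0,0,-1],[0.0475,0,0,0,-1],[0.0475,0,0,0,-1],[0.0475,0,0,0,-1],[0,0,-0.03,0,-1],[0,0,-0.03,0,-1],[0,0,-0.03,0,-1],[0,0,0,0,-1]]'
python3 -m crank '[[0,0,0,0,-1],[0,0,0,0,0.2],[0,0,0,0,0.2],[0,0,0,0,0.2],[0,0,0,0,0.2],[0,0,0,0,0.2],[0,0,0,0,0.2],[0,0,0,0,0.2]]'
python3 -m crank '[[0,0,0.1,0,0.2],[0,0,0.15,0,0.2],[0,0,0.15,0,0.2],[0,0,0.15,0,0.2],[0,0,0.15,0,0.2],[0,0,0.1,0,0.2],[0,0,0,0,0.2],[0,0,0,0,0.2]]'
```

```text
clock: 6.2
tcp_pos: [0.4765, -0.1662, 0.029]
orientation: [3.136, -0.193, -0.001]
contact_force: [-0.5, 0.9, 0.3]
grip_width: 0.0369
gripper_force: 62.3
clock: 6.87
tcp_pos: [0.477, -0.1662, 0.0293]
orientation: [3.136, -0.192, 0.0]
contact_force: [-0.1, -0.3, -0.1]
grip_width: 0.0511
gripper_force: 0.0
clock: 7.53
tcp_pos: [0.4776, -0.1664, 0.1904]
orientation: [3.135, -0.192, 0.004]
contact_force: [0.5, 0.4, -0.9]
grip_width: 0.0509
gripper_force: 0.0
```

```bash
python3 -m crank '[[0.01,0.17,0,0.035,0.2],[0.01,0.17,0,0.035,0.2],[0.01,0.17,0,0.035,0.2],[0.01,0.17,0,0.035,0.2],[0.01,0.17,0,0.035,0.2],[0.01,0.17,0,0.035,0.2],[0.01,0.17,0,0.035,0.2],[0.01,0.17,0,0.035,0.2]]'
python3 -m crank '[[0,0.1,0,0,0.2],[0,0.04,0,0,0.2],[0,0,0,0,0.2],[0,0,0,0,0.2]]'
python3 - <<'E'
from h import *
f=r.grab_frame("top");cv2.imwrite("pics/t2.png",f)
cv2.imwrite("pics/t2c.png",cv2.resize(f[125:275,340:490],None,fx=4,fy=4,interpolation=cv2.INTER_CUBIC))
E
```

```text
clock: 8.2
tcp_pos: [0.4917, 0.1071, 0.1877]
orientation: [3.137, 0.155, -0.004]
contact_force: [0.6, -0.8, 0.6]
grip_width: 0.0511
gripper_force: 0.0
clock: 8.53
tcp_pos: [0.4924, 0.1326, 0.1882]
orientation: [3.137, 0.153, -0.003]
contact_force: [-0.4, 0.0, -0.1]
grip_width: 0.0509
gripper_force: 0.0
```

View pics/t2c.png

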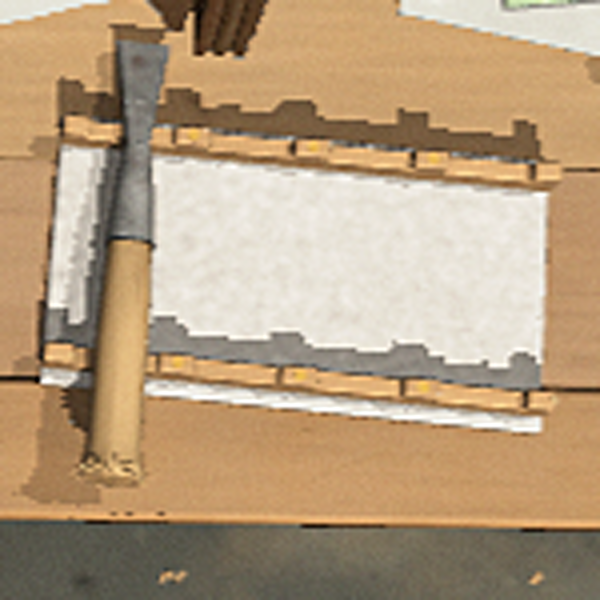

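The chisel sits in the leftmost notches: tip (142,42), handle start (130,240), end (110,478). I'll compute its rack-frame pose and take the brush.

```bash
cat > chk.py <<'E'
from m import *
def chk(pts,zs,h,s,off,k):
    p=[ray("top",np.array(q)/k+np.array(off)-.4,z)[0,:2] for q,z in zip(pts,zs)]
    p=[K[2].T@(q-K[1]) for q in p];d=p[2]-p[0];L=np.hypot(*d);u=d/L
    print("L",L,"yaw",np.arctan2(-u[1],-u[0]),"o mid",(p[0]+p[2])/2,"by start",p[1]-u*s,"by end",p[2]-u*h,"by tip",p[0]+u*h)
E
python3 -c "
from chk import *
chk([(142,42),(130,240),(110,478)],[.035,.048,.044],.1405,-.006,(340,125),4)"
python3 -m crank '[[0,0,-0.15,0,0.2],[0,0,-0.15,0,0.2],[0,0,-0.15,0,0.2],[0,0,-0.15,0,0.2],[0,0,-0.1,0,0.2],[0,0,0,0,0.2],[0,0,0,0,0.2]]'
python3 -m crank '[[0,0,-0.08,0,0.2],[0,0,-0.07,0,0.2],[0,0,0,0,0.2],[0,0,0,0,0.2]]'
```

```text
L 0.26824062051596786 yaw 0.004566577643511157 o mid [-0.0093  0.1072] by start [-0.009   0.1066] by end [-0.0029  0.1072] by tip [-0.0157  0.1072]
clock: 9.17
tcp_pos: [0.4924, 0.1318, 0.0487]
orientation: [3.137, 0.149, -0.004]
contact_force: [0.8, 0.7, -0.1]
grip_width: 0.0512
gripper_force: 0.0
clock: 9.5
tcp_pos: [0.4936, 0.1333, 0.0205]
orientation: [3.138, 0.152, 0.002]
contact_force: [0.1, -0.5, -0.0]
grip_width: 0.051
gripper_force: 0.0
```

```bash
python3 -m crank '[[0,0,-0.012,0,0.2],[0,0,-0.012,0,0.2],[0,0,0,0,0.2],[0,0,0,0,-1],[0,0,0,0,-1],[0,0,0,0,-1],[0,0,0,0,-1],[0,0,0,0,-1]]' 30
python3 -m crank '[[0,0,0,0,-1],[0,0,0,0,-1],[0,0,0,0,-1],[0,0,0.05,0,-1],[0,0,0.1,0,-1],[0,0,0.1,0,-1],[0,0,0.1,0,-1],[0,0,0.1,0,-1]]'
python3 -m crank '[[0,0,0.1,0,-1],[0,0,0,0,-1],[0,0,0,0,-1]]'
```

```text
clock: 10.17
tcp_pos: [0.4931, 0.1339, 0.0147]
orientation: [3.138, 0.153, 0.0]
contact_force: [-0.2, -0.3, 2.9]
grip_width: 0.0143
gripper_force: 29.2
clock: 10.83
tcp_pos: [0.4926, 0.1337, 0.1057]
orientation: [-3.138, -0.153, 0.001]
contact_force: [0.9, 0.6, -0.5]
grip_width: 0.0146
gripper_force: 29.4
clock: 11.08
tcp_pos: [0.4936, 0.1339, 0.1257]
orientation: [-3.137, -0.153, -0.004]
contact_force: [-0.9, 0.9, -1.5]
grip_width: 0.0143
gripper_force: 29.4
```

```bash
python3 -m crank '[[0.0145,-0.15,0,-0.0234,-1],[0.0145,-0.15,0,-0.0234,-1],[0.0145,-0.15,0,-0.0234,-1],[0.0145,-0.15,0,-0.0234,-1],[0.0145,-0.15,0,-0.0234,-1],[0.0145,-0.15,0,-0.0234,-1],[0.0145,-0.15,0,-0.0234,-1],[0.0145,-0.15,0,-0.0234,-1]]'
python3 -m crank '[[0.0145,-0.15,0,-0.0234,-1],[0.0145,-0.15,0,-0.0234,-1],[0.0145,-0.15,0,-0.0234,-1],[0.0145,-0.15,0,-0.0234,-1],[0,-0.0925,0,0,-1],[0,0,0,0,-1],[0,0,0,0,-1]]'
python3 -m crank '[[0,0,-0.1,0,-1],[0,0,-0.1,0,-1],[0,0,-0.1,0,-1],[0,0,-0.1,0,-1],[0,0,0,0,-1],[0,0,0,0,-1]]'
```

```text
clock: 11.75
tcp_pos: [0.515, -0.1076, 0.1232]
orientation: [-3.14, 0.079, 0.004]
contact_force: [0.3, -0.5, -0.7]
grip_width: 0.0145
gripper_force: 29.5
clock: 12.33
tcp_pos: [0.5265, -0.2456, 0.1231]
orientation: [-3.135, 0.197, 0.004]
contact_force: [0.2, 0.3, 0.1]
grip_width: 0.0144
gripper_force: 29.5
clock: 12.83
tcp_pos: [0.5268, -0.2426, 0.0434]
orientation: [-3.134, 0.19, 0.005]
contact_force: [0.8, -0.0, -0.2]
grip_width: 0.0143
gripper_force: 29.5
```

```bash
python3 -m crank '[[0.005,-0.01,-0.05,0,-1],[0,0,-0.05,0,-1],[0,0,-0.04,0,-1],[0,0,0,0,-1],[0,0,0,0,-1]]'
python3 -m crank '[[0,0,0,0,-0.1],[0,0,0,0,-0.1],[0,0,0,0,-0.1],[0,0,0,0,-0.1],[0,0,0,0,-0.1],[0,0,0,0,-0.1]]'
python3 -m crank '[[0,0,0.1,0,-0.1],[0,0,0.15,0,-0.1],[0,0,0.15,0,-0.1],[0,0,0.15,0,-0.1],[0,0,0.15,0,-0.1],[0,0,0.15,0,-0.1],[0,0,0,0,0.1],[0,0,0,0,0.1]]'
```

```text
clock: 13.25
tcp_pos: [0.5285, -0.2466, 0.0161]
orientation: [-3.135, 0.193, 0.001]
contact_force: [0.4, 0.7, -0.4]
grip_width: 0.0148
gripper_force: 29.5
clock: 13.75
tcp_pos: [0.5288, -0.2467, 0.0167]
orientation: [3.136, -0.193, 0.0]
contact_force: [-1.1, -0.1, -0.2]
grip_width: 0.0384
gripper_force: 0.0
clock: 14.42
tcp_pos: [0.5299, -0.2472, 0.1887]
orientation: [3.134, -0.193, 0.006]
contact_force: [-0.5, 0.5, -0.7]
grip_width: 0.0468
gripper_force: 0.0
```

```bash
python3 -m crank '[[-0.0322,0.14,0,0.016,0.1],[-0.0322,0.14,0,0.016,0.1],[-0.0322,0.14,0,0.016,0.1],[-0.0322,0.14,0,0.016,0.1],[-0.0322,0.14,0,0.016,0.1],[-0.0322,0.14,0,0.016,0.1],[-0.0322,0.14,0,0.016,0.1],[-0.0322,0.14,0,0.016,0.1]]'
python3 -m crank '[[-0.0322,0.14,0,0.016,0.1],[-0.0322,0.14,0,0.016,0.1],[-0.0322,0.14,0,0.016,0.1],[-0.0322,0.14,0,0.016,0.1],[-0.0322,0.14,0,0.016,0.1],[-0.0322,0.14,0,0.016,0.1],[-0.0322,0.14,0,0.016,0.1],[-0.0322,0.14,0,0.016,0.1]]'
python3 -m crank '[[0,0,0,0,0.1],[0,0,0,0,0.1],[0,0,0,0,0.1]]'
python3 - <<'E'
from h import *
f=r.grab_frame("top");cv2.imwrite("pics/t3.png",f)
cv2.imwrite("pics/t3c.png",cv2.resize(f[125:275,340:490],None,fx=4,fy=4,interpolation=cv2.INTER_CUBIC))
E
```

```text
clock: 15.08
tcp_pos: [0.4757, -0.0215, 0.1852]
orientation: [3.141, -0.035, -0.004]
contact_force: [-0.4, 0.2, 0.6]
grip_width: 0.047
gripper_force: 0.0
clock: 15.75
tcp_pos: [0.4244, 0.202, 0.1853]
orientation: [3.138, 0.123, -0.003]
contact_force: [0.5, -0.6, 0.5]
grip_width: 0.0468
gripper_force: 0.0
clock: 16.0
tcp_pos: [0.4252, 0.2003, 0.1855]
orientation: [3.138, 0.122, -0.003]
contact_force: [-0.2, -0.7, -0.1]
grip_width: 0.047
gripper_force: 0.0
```

View pics/t3c.png

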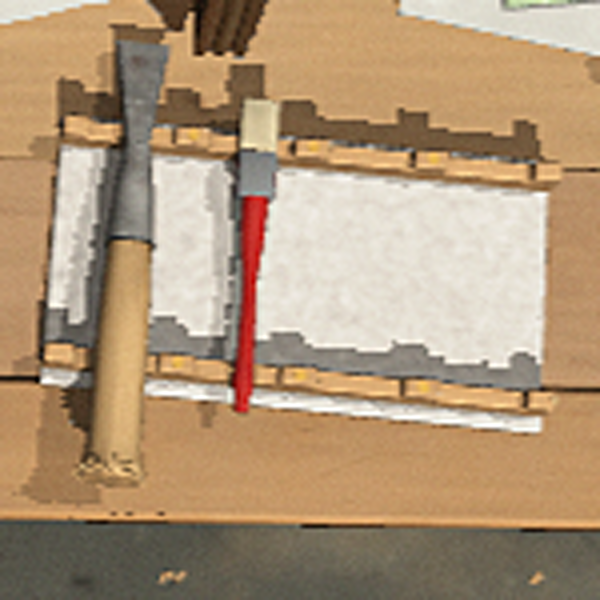

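The brush lies in the second notches: tip (262,100), ferrule/handle joint (255,195), end (242,411). I'll check that and take the pale gouge.

```bash
python3 -c "
from chk import *
chk([(262,100),(255,195),(242,411)],[.033,.033,.033],.0965,-.034,(340,125),4)"
python3 -m crank '[[0,0,-0.15,0,0.1],[0,0,-0.15,0,0.1],[0,0,-0.15,0,0.1],[0,0,-0.15,0,0.1],[0,0,-0.1,0,0.1],[0,0,0,0,0.1],[0,0,0,0,0.1]]'
python3 -m crank '[[0.005,0,-0.06,0,0.1],[0,0,-0.06,0,0.1],[0,0,0,0,0.1],[0,0,0,0,0.1]]'
python3 -m crank '[[0,0,0,0,-1],[0,0,0,0,-1],[0,0,0,0,-1],[0,0,0,0,-1],[0,0,0,0,-1],[0,0,0,0,-1]]' 50
```

```text
L 0.191039645391293 yaw 0.002850284235523456 o mid [0.0009 0.0324] by start [0.0025 0.033 ] by end [0.0018 0.0325] by tip [-0.0001  0.0324]
clock: 16.63
tcp_pos: [0.4253, 0.1999, 0.0459]
orientation: [3.138, 0.12, -0.004]
contact_force: [0.0, 0.4, 0.5]
grip_width: 0.047
gripper_force: 0.0
clock: 16.97
tcp_pos: [0.4272, 0.2012, 0.023]
orientation: [-3.139, -0.122, -0.001]
contact_force: [0.5, 0.2, 0.2]
grip_width: 0.047
gripper_force: 0.0
clock: 17.47
tcp_pos: [0.4274, 0.2016, 0.0235]
orientation: [-3.139, -0.123, -0.003]
contact_force: [-0.7, -0.5, 6.2]
grip_width: 0.0223
gripper_force: 48.7
```

```bash
python3 -m crank '[[0,0,0.06,0,-1],[0,0,0.12,0,-1],[0,0,0.12,0,-1],[0,0,0.12,0,-1],[0,0,0.1,0,-1],[0,0,0,0,-1],[0,0,0,0,-1]]'
python3 -m crank '[[0.0117,-0.16,0,-0.016,-1],[0.0117,-0.16,0,-0.016,-1],[0.0117,-0.16,0,-0.016,-1],[0.0117,-0.16,0,-0.016,-1],[0.0117,-0.16,0,-0.016,-1],[0.0117,-0.16,0,-0.016,-1],[0.0117,-0.16,0,-0.016,-1],[0.0117,-0.16,0,-0.016,-1]]'
python3 -m crank '[[0.0117,-0.16,0,-0.016,-1],[0.0117,-0.16,0,-0.016,-1],[0.0117,-0.16,0,-0.016,-1],[0.0117,-0.16,0,-0.016,-1],[0.0117,-0.16,0,-0.016,-1],[0.0117,-0.16,0,-0.016,-1],[0.0117,-0.16,0,-0.016,-1],[0.0117,-0.155,0,-0.016,-1]]'
python3 -m crank '[[0,0,0,0,-1],[0,0,-0.1,0,-1],[0,0,-0.1,0,-1],[0,0,-0.1,0,-1],[0,0,-0.08,0,-1],[0,0,0,0,-1],[0,0,0,0,-1]]'
```

```text
clock: 18.05
tcp_pos: [0.4275, 0.2015, 0.1276]
orientation: [-3.138, -0.122, -0.005]
contact_force: [-0.5, 0.2, -2.4]
grip_width: 0.022
gripper_force: 49.4
clock: 18.72
tcp_pos: [0.4442, -0.0563, 0.1253]
orientation: [3.141, -0.036, -0.003]
contact_force: [0.3, 0.5, -1.8]
grip_width: 0.0225
gripper_force: 49.4
clock: 19.38
tcp_pos: [0.4629, -0.3111, 0.1249]
orientation: [-3.135, 0.194, 0.004]
contact_force: [-0.2, -0.4, -1.3]
grip_width: 0.0225
gripper_force: 49.4
clock: 19.97
tcp_pos: [0.4629, -0.3087, 0.049]
orientation: [-3.134, 0.192, 0.005]
contact_force: [0.2, -0.1, -0.7]
grip_width: 0.0222
gripper_force: 49.5
```

```bash
python3 -m crank '[[0.005,0,-0.05,0,-1],[0,0,-0.05,0,-1],[0,0,-0.025,0,-1],[0,0,0,0,-1],[0,0,0,0,-1]]'
python3 -m crank '[[0,0,0,0,0],[0,0,0,0,0],[0,0,0,0,0],[0,0,0,0,0],[0,0,0,0,0],[0,0,0,0,0]]'
python3 -m crank '[[0,0,0.1,0,0],[0,0,0.15,0,0],[0,0,0.15,0,0],[0,0,0.15,0,0],[0,0,0.15,0,0],[0,0,0.1,0,0],[0,0,0,0,0.1],[0,0,0,0,0.1]]'
```

```text
clock: 20.38
tcp_pos: [0.465, -0.3096, 0.0253]
orientation: [-3.135, 0.193, 0.001]
contact_force: [0.2, -0.5, -2.4]
grip_width: 0.0219
gripper_force: 49.5
clock: 20.88
tcp_pos: [0.4652, -0.3098, 0.0257]
orientation: [3.135, -0.193, 0.0]
contact_force: [0.7, -0.4, -0.1]
grip_width: 0.0427
gripper_force: 0.0
clock: 21.55
tcp_pos: [0.4657, -0.3101, 0.1867]
orientation: [3.134, -0.193, 0.004]
contact_force: [0.6, -0.2, 0.2]
grip_width: 0.0469
gripper_force: 0.0
```

```bash
python3 -m crank '[[-0.0134,0.18,0,0.0142,0.1],[-0.0134,0.18,0,0.0142,0.1],[-0.0134,0.18,0,0.0142,0.1],[-0.0134,0.18,0,0.0142,0.1],[-0.0134,0.18,0,0.0142,0.1],[-0.0134,0.18,0,0.0142,0.1],[-0.0134,0.18,0,0.0142,0.1],[-0.0134,0.18,0,0.0142,0.1]]'
python3 -m crank '[[-0.0134,0.18,0,0.0142,0.1],[-0.0134,0.18,0,0.0142,0.1],[-0.0134,0.18,0,0.0142,0.1],[-0.0134,0.18,0,0.0142,0.1],[-0.0134,0.18,0,0.0142,0.1],[-0.0134,0.18,0,0.0142,0.1],[-0.0134,0.18,0,0.0142,0.1],[-0.0134,0.18,0,0.0142,0.1]]'
python3 -m crank '[[0,0,0,0,0.1],[0,0,0,0,0.1],[0,0,-0.15,0,0.1],[0,0,-0.15,0,0.1],[0,0,-0.15,0,0.1],[0,0,-0.15,0,0.1],[0,0,-0.1,0,0.1],[0,0,0,0,0.1]]'
python3 -m crank '[[0,0,0,0,0.1],[0,0,0,0,0.1]]'
```

```text
clock: 22.22
tcp_pos: [0.4422, -0.0202, 0.1842]
orientation: [3.141, -0.053, -0.004]
contact_force: [1.2, -0.2, 0.0]
grip_width: 0.0466
gripper_force: 0.0
clock: 22.88
tcp_pos: [0.421, 0.2673, 0.184]
orientation: [3.139, 0.088, -0.004]
contact_force: [0.6, -0.4, 0.6]
grip_width: 0.0475
gripper_force: 0.0
clock: 23.55
tcp_pos: [0.4195, 0.2621, 0.0411]
orientation: [3.135, 0.084, -0.012]
contact_force: [-0.6, -1.5, 0.3]
grip_width: 0.0468
gripper_force: 0.0
clock: 23.72
tcp_pos: [0.4228, 0.2658, 0.0462]
orientation: [3.14, 0.085, 0.001]
contact_force: [0.9, -0.4, 0.6]
grip_width: 0.0469
gripper_force: 0.0
```

```bash
python3 -m crank '[[0,0.012,-0.06,0,0.1],[0,0,-0.05,0,0.1],[0,0,0,0,0.1],[0,0,0,0,-1],[0,0,0,0,-1],[0,0,0,0,-1],[0,0,0,0,-1],[0,0,0,0,-1]]' 50
python3 -m crank '[[0,0,0,0,-1],[0,0,0.06,0,-1],[0,0,0.12,0,-1],[0,0,0.12,0,-1],[0,0,0.12,0,-1],[0,0,0.1,0,-1],[0,0,0,0,-1],[0,0,0,0,-1]]'
```

```text
clock: 24.38
tcp_pos: [0.4224, 0.2688, 0.0238]
orientation: [-3.14, -0.087, -0.001]
contact_force: [-1.2, 0.3, 1.2]
grip_width: 0.0245
gripper_force: 49.1
clock: 25.05
tcp_pos: [0.423, 0.269, 0.129]
orientation: [-3.139, -0.086, -0.004]
contact_force: [0.4, -0.7, -1.5]
grip_width: 0.0243
gripper_force: 49.3
```

```bash
python3 -m crank '[[0.008,-0.16,0,-0.0113,-1],[0.008,-0.16,0,-0.0113,-1],[0.008,-0.16,0,-0.0113,-1],[0.008,-0.16,0,-0.0113,-1],[0.008,-0.16,0,-0.0113,-1],[0.008,-0.16,0,-0.0113,-1],[0.008,-0.16,0,-0.0113,-1],[0.008,-0.16,0,-0.0113,-1]]'
python3 -m crank '[[0.008,-0.16,0,-0.0113,-1],[0.008,-0.16,0,-0.0113,-1],[0.008,-0.16,0,-0.0113,-1],[0.008,-0.16,0,-0.0113,-1],[0.008,-0.16,0,-0.0113,-1],[0.008,-0.16,0,-0.0113,-1],[0.008,-0.16,0,-0.0113,-1],[0.008,-0.16,0,-0.0113,-1]]'
python3 -m crank '[[0.008,-0.17,0,-0.0113,-1],[0.008,-0.17,0,-0.0113,-1],[0.008,-0.17,0,-0.0113,-1],[0.008,-0.17,0,-0.0113,-1],[0,0,0,0,-1],[0,0,0,0,-1],[0,0,0,0,-1]]'
python3 -m crank '[[0,0,-0.1,0,-1],[0,0,-0.1,0,-1],[0,0,-0.1,0,-1],[0,0,-0.08,0,-1],[0,0,0,0,-1],[0,0,0,0,-1]]'
```

```text
clock: 25.72
tcp_pos: [0.4339, 0.0109, 0.1266]
orientation: [3.141, -0.025, -0.003]
contact_force: [-0.2, 0.4, -0.1]
grip_width: 0.0241
gripper_force: 49.4
clock: 26.38
tcp_pos: [0.4466, -0.2446, 0.1264]
orientation: [-3.138, 0.137, 0.003]
contact_force: [1.0, -0.1, -0.8]
grip_width: 0.0243
gripper_force: 49.4
clock: 26.97
tcp_pos: [0.4536, -0.3782, 0.1262]
orientation: [-3.134, 0.191, 0.003]
contact_force: [-0.2, 0.3, -0.2]
grip_width: 0.0244
gripper_force: 49.5
clock: 27.47
tcp_pos: [0.454, -0.3773, 0.0508]
orientation: [-3.134, 0.188, 0.003]
contact_force: [-0.3, -0.2, -1.2]
grip_width: 0.0245
gripper_force: 49.5
```

Now to (0.456,-0.381), lower, release, and rise clear.

```bash
python3 -m crank '[[0.008,-0.012,-0.045,0,-1],[0,0,-0.045,0,-1],[0,0,-0.04,0,-1],[0,0,0,0,-1],[0,0,0,0,-1]]'
python3 -m crank '[[0,0,0,0,0],[0,0,0,0,0],[0,0,0,0,0],[0,0,0,0,0],[0,0,0,0,0],[0,0,0,0,0]]'
python3 -m crank '[[0,0,0.1,0,0],[0,0,0.15,0,0],[0,0,0.15,0,0],[0,0,0.15,0,0],[0,0,0.15,0,0],[0,0,0.1,0,0],[0,0,0,0,0.1],[0,0,0,0,0.1]]'
python3 -m crank '[[0,0.18,0,0,0.2],[0,0.18,0,0,0.2],[0,0.18,0,0,0.2],[0,0.18,0,0,0.2],[0,0.18,0,0,0.2],[0,0.18,0,0,0.2],[0,0.18,0,0,0.2],[0,0.18,0,0,0.2]]'
python3 -m crank '[[0,0.18,0,0,0.2],[0,0.18,0,0,0.2],[0,0.18,0,0,0.2],[0,0.18,0,0,0.2],[0,0.18,0,0,0.2],[0,0.18,0,0,0.2],[0,0.18,0,0,0.2],[0,0,0,0,0.2]]'
python3 - <<'E'
from h import *
f=r.grab_frame("top");cv2.imwrite("pics/t4.png",f);g=r.grab_frame("scene");cv2.imwrite("pics/s4.png",g)
cv2.imwrite("pics/t4c.png",cv2.resize(f[125:265,340:490],None,fx=4,fy=4,interpolation=cv2.INTER_CUBIC))
cv2.imwrite("pics/s4c.png",cv2.resize(g[140:240,260:420],None,fx=5,fy=5,interpolation=cv2.INTER_CUBIC))
E
```

```text
clock: 27.88
tcp_pos: [0.4556, -0.3815, 0.0251]
orientation: [-3.135, 0.192, 0.001]
contact_force: [-0.5, 0.1, -1.3]
grip_width: 0.0246
gripper_force: 49.5
clock: 28.38
tcp_pos: [0.4559, -0.3818, 0.0257]
orientation: [3.136, -0.192, 0.0]
contact_force: [0.5, 0.2, -0.5]
grip_width: 0.0424
gripper_force: 0.0
clock: 29.05
tcp_pos: [0.4564, -0.3821, 0.1868]
orientation: [3.134, -0.192, 0.003]
contact_force: [-1.1, 0.7, -0.7]
grip_width: 0.0467
gripper_force: 0.0
clock: 29.72
tcp_pos: [0.4544, -0.092, 0.1841]
orientation: [-3.135, 0.192, 0.004]
contact_force: [1.4, 0.3, -0.3]
grip_width: 0.051
gripper_force: 0.0
clock: 30.38
tcp_pos: [0.4543, 0.1661, 0.185]
orientation: [-3.132, 0.176, 0.002]
contact_force: [0.6, 0.1, 1.0]
grip_width: 0.0512
gripper_force: 0.0
```

View pics/t4c.png

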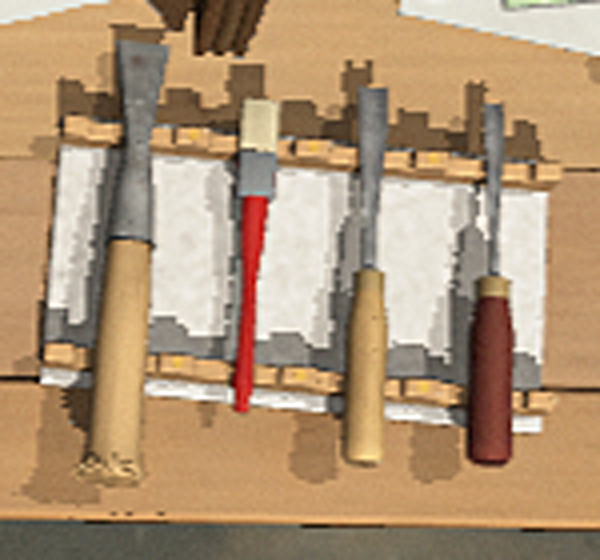

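View pics/s4c.png

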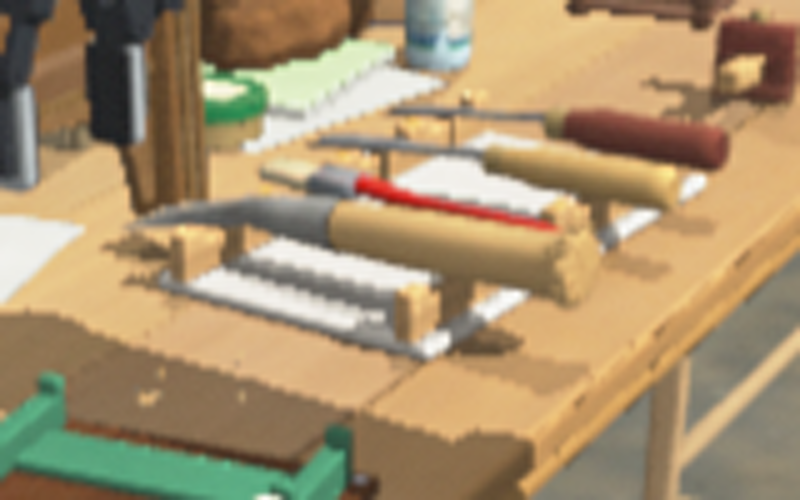

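All four tools lie in separate notch pairs. In the top crop the pale gouge runs (374,88)–(362,463) and the red (494,104)–(490,463). The scene crop shows the chisel tip at (135,222) and butt at (575,265), with the blade curving down at the tip. I'll measure all of them.

Run:
```python
from chk import *
o=(340,125)
for n,a,z,h,s in(("pale",[(374,88),(370,270),(362,463)],[.03,.038,.038],.1175,.005),("red",[(494,104),(493,278),(490,463)],[.03,.038,.039],.1125,.004),
  ("chisel",[(142,42),(130,240),(110,480)],[.026,.05,.044],.1405,-.006)):
    print(n);chk(a,z,h,s,o,4)
def P(n):
    m=r.camera_model(n);A=np.array([[m["fx"],0,m["cx"]],[0,m["fy"],m["cy"]],[0,0,1]]);return A@np.c_[m["R"],m["t"]]
t=np.array([(142,42),(110,478)])/4+[339.6,124.6];s=np.array([(135,222),(575,265)])/5+[259.6,139.6]
X=cv2.triangulatePoints(P("top"),P("scene"),t.T,s.T);X=(X[:3]/X[3]).T
for x in X:print(x,K[2].T@(x[:2]-K[1]))
```

```text
pale
L 0.23094063898916176 yaw 0.013310192631390015 o mid [-0.0032 -0.0364] by start [ 0.0013 -0.0365] by end [-0.0012 -0.0363] by tip [-0.0053 -0.0364]
red
L 0.22090406459408904 yaw 0.015793682949853005 o mid [-0.0007 -0.1094] by start [ 0.0031 -0.1089] by end [ 0.0013 -0.1094] by tip [-0.0028 -0.1094]
chisel
L 0.27281450921144046 yaw 0.0016892891567837477 o mid [-0.0081  0.1067] by start [-0.0096  0.1068] by end [-0.004   0.1067] by tip [-0.0122  0.1067]
[ 0.6564 -0.1891  0.013 ] [0.1352 0.1069]
[ 0.3819 -0.1535  0.0497] [-0.1416  0.1084]
```

```bash
python3 -m crank '[[0,0,0,0,0.2],[0,0,0,0,0.2],[0,0,0,0,0.2],[0,0,0,0,0.2]]' && python3 -c "
from bench import r
print(r.hand_in())"
```

```text
clock: 30.82
tcp_pos: [0.4559, 0.157, 0.1853]
orientation: [3.135, -0.195, -0.0]
contact_force: [0.4, -0.3, -0.1]
grip_width: 0.0514
gripper_force: 0.0
the job is handed in; nothing more can be done
None
```

All four tools are in the rack in reverse order, the job was handed in at about 31 s, and the final pictures put every tool within tolerance (the chisel 3–10 mm towards the robot of mid-rack, limit 15 mm); the hand-in itself returned no verdict.

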